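# Mount the sample and magnet ring on the inverted microscope

## Task

Set up the microscope for a magnet experiment: put the aluminium dish adapter into the round recess of the microscope's stage, then the orange sample dish into the adapter's pocket, then the red magnet ring over the dish onto the adapter's collar, and last the black light-shield cap over the magnet ring. Each must be fully seated, level and let go before the next goes on; keep the orange dish level on its way, and leave the blue dish where it is.

Things in the scene. Friction and masses are not known exactly. Their poses are not given: they have to be found in the camera images.
- stage_seat (a point): Microscope stage: centre of the recess floor, 120 mm above the table. Recess 74 mm diameter, 5 mm deep, in a flat black plate 190 (x) by 170 mm (y), top 125 mm above the table; a 50 mm hole goes on below. The lamp pillar is tilted back behind the plate: it rises from the plate's rear edge (this point's +x) to 170 mm above the table 200 mm behind this point, its lamp to 290 mm. Nothing else rises above the plate.
- adapter_center (a point): On the 2 mm mat, upright. Bare aluminium, round, 16 mm tall; point on its axis, 8 mm above the underside. Lowest 5 mm: flange of 68 mm diameter; above it a collar of 54 mm (grip here). In the collar's top a pocket of 43 mm, 4 mm deep, with a 26 mm window in its floor. The flange rests on the recess floor: seated, this point is 8 mm above stage_seat. 90 g.
- orange_dish_center (a point): On the 2 mm mat, upright. Open dish of orange plastic with a clear window in its floor: 38 mm outer diameter, 34 inner, 14 mm tall; point on its axis, 7 mm above the underside. It rests on the floor of the adapter's pocket, 10 mm of it above the collar: seated, this point is 11 mm above adapter_center. 14 g.
- blue_dish_center (a point): On the 2 mm mat, upright. A dish of the same shape and size in blue; not used, stays where it is. The point is on its axis, 7 mm above the underside.
- magnet_ring_center (a point): On the 2 mm mat, upright. Red ring, twelve small steel discs on its top face: outer diameter 66 mm (grip here), 21 mm tall, bore 48 mm; the lowest 6 mm are opened to 59 mm and slip over the adapter's collar until the shoulder rests on the collar's top. The point is on its axis, 10.5 mm above the underside; seated, 12.5 mm above adapter_center. Attracts nothing here. 160 g.
- light_cap_center (a point): On the 2 mm mat, upright. Black cap, 77 mm diameter, 13 mm tall, open below (cavity 71.5 mm wide, 9 mm deep), with a dark grey knob of 22 mm diameter, 20 mm tall, on top (grip here); 33 mm in all. The point is on its axis, 16.5 mm above the lower rim; the knob begins 3.5 mm below it. Its ceiling rests on the ring's top face: seated, this point is 18 mm above magnet_ring_center. 60 g.

How it is judged (in metres and radians):
On the way, in this order (a step that is already met when the one before it is completed fails the run):
1. the adapter is seated in the stage recess and let go (horizontal distance between adapter_center and stage_seat below 0.006 m and z of adapter_center in the frame of stage_seat between 0.0055 and 0.0105 m and angle between adapter_center's own z axis and vertical below 0.08 rad and contact force between adapter and the fingers below 0.05 N), for 0.2 s.
2. the orange dish is seated in the adapter's pocket and let go (horizontal distance between adapter_center and stage_seat below 0.006 m and z of adapter_center in the frame of stage_seat between 0.0055 and 0.0105 m and angle between each of adapter_center, orange_dish_center's own z axis and vertical below 0.08 rad and horizontal distance between orange_dish_center and adapter_center below 0.006 m and z of orange_dish_center in the frame of adapter_center between 0.0085 and 0.0135 m and contact force between orange_dish and the fingers below 0.05 N), for 0.2 s.
3. the magnet ring is seated on the adapter's collar and let go (horizontal distance between adapter_center and stage_seat below 0.006 m and z of adapter_center in the frame of stage_seat between 0.0055 and 0.0105 m and angle between each of adapter_center, orange_dish_center, magnet_ring_center's own z axis and vertical below 0.08 rad and horizontal distance between each of orange_dish_center, magnet_ring_center and adapter_center below 0.006 m and z of orange_dish_center in the frame of adapter_center between 0.0085 and 0.0135 m and z of magnet_ring_center in the frame of adapter_center between 0.01 and 0.015 m and contact force between magnet_ring and the fingers below 0.05 N), for 0.2 s.
4. the light cap is seated on the magnet ring and let go (horizontal distance between adapter_center and stage_seat below 0.006 m and z of adapter_center in the frame of stage_seat between 0.0055 and 0.0105 m and angle between each of adapter_center, orange_dish_center, magnet_ring_center, light_cap_center's own z axis and vertical below 0.08 rad and horizontal distance between each of orange_dish_center, magnet_ring_center and adapter_center below 0.006 m and z of orange_dish_center in the frame of adapter_center between 0.0085 and 0.0135 m and z of magnet_ring_center in the frame of adapter_center between 0.01 and 0.015 m and horizontal distance between light_cap_center and magnet_ring_center below 0.006 m and z of light_cap_center in the frame of magnet_ring_center between 0.0155 and 0.0205 m and contact force between light_cap and the fingers below 0.05 N), for 0.2 s.
At the end, for the whole second after the job is handed in: Adapter in the stage recess, orange dish in the adapter, magnet ring on its collar, cap on the ring: each within 6 mm of the centre of what carries it, 2.5 mm of its seated height and 0.08 rad of level, all let go and at rest; the blue dish within 20 mm of where it was (horizontal distance between adapter_center and stage_seat below 0.006 m and z of adapter_center in the frame of stage_seat between 0.0055 and 0.0105 m and angle between each of adapter_center, orange_dish_center, magnet_ring_center, light_cap_center's own z axis and vertical below 0.08 rad and horizontal distance between each of orange_dish_center, magnet_ring_center and adapter_center below 0.006 m and z of orange_dish_center in the frame of adapter_center between 0.0085 and 0.0135 m and z of magnet_ring_center in the frame of adapter_center between 0.01 and 0.015 m and horizontal distance between light_cap_center and magnet_ring_center below 0.006 m and z of light_cap_center in the frame of magnet_ring_center between 0.0155 and 0.0205 m and linear speed of each of adapter, orange_dish, magnet_ring, light_cap below 0.02 m/s and distance of blue_dish_center from where it was at the start of the episode below 0.02 m); the robot touches nothing.
It fails at once if the orange dish was tipped by more than 0.5 rad (angle between orange_dish_center's own z axis and vertical above 0.5 rad).
It fails at once if the blue dish was moved by more than 20 mm (distance of blue_dish_center from where it was at the start of the episode above 0.02 m).
It also fails if it takes over 104 s, if anything falls off the work surface, if the arm or the gripper's body presses on something with over 40 N, if the wrist force passes 120 N, or if a joint passes its speed limit or range.

## Robot

A 6-joint arm with a two-finger parallel gripper is mounted at the origin on the work surface. World frame = base frame: x ahead of the robot, y to its left, z up, the work surface at z = 0. Lengths are in mm, angles in degrees, forces in N, time in s.
With the tool pointing down it reaches from about 275 to 750 mm from the base axis. Payload 10.2 kg.
Tool frame: the origin (TCP) lies where the fingers leave the gripper's body, on its centre line; the fingertips stand 64 mm ahead of it and the grasp point (between the pads) lies 45 mm ahead of it; z points along the fingers, y is the direction in which the jaws open and shut (so a half turn about z gives the same grasp; the last joint's range is limited). The gripper opens to 88 mm and grips with 3 to 60 N. Pads are 18 mm wide; open, the fingers measure 123 mm over their backs; the gripper's body (75 mm by 187 mm) begins 45 mm behind the grasp point.
Start: joints at [-86.998, 17.928, 85.812, -0, 76.261, -12.8], TCP at [142.953, -505.169, 302.72] pointing down, gripper open.
Joint ranges: [-168.41, 168.41], [-55.51, 124.54], [10.69, 146.95], [-70.63, 250.63], [1, 178], [-165.06, 165.06]. Speed limits (degrees/s): [136.94, 136.94, 172.46, 180, 180, 180].

## Interface

Orientations are given as [roll, pitch, yaw] about the fixed x, y, z axes, in that order (R = Rz(yaw) Ry(pitch) Rx(roll)).
In Python, from station import env, optics gives the robot as it stands.
- The arm moves only by the shell command python3 -m inch 'ROWS' [OPENING] [FORCE]. ROWS is JSON, a list of rows, each a list of 4 numbers: the shift along the tool's x, y, z in cm, then the turn about the tool's z in degrees. In form: [[x, y, z, yaw], ...]. A call has 1 to 20 rows; each row shifts and turns the pose as measured when the row begins, along the tool's axes as they then stand; what a row does not reach is not made up. A row lasts 1/8 s, in which the tool goes at most 62.5 mm and 10.7 degrees, less where a joint would pass 70% of its speed; a pose out of reach is approached as far as the arm can. A call with a gripper value outside its range is refused whole. OPENING is the opening, from 0 (shut) to 1 (fully open), set as the call begins (- or left out, the last holds). The fingers move at their own pace and stop on an object; FORCE is the grip in N (left out, the last holds). Time passes only in rows, so rows that do not move let the fingers close. It gives the time, the measured TCP pose, the force and the opening at its end, in the units of the state.
- env.state(): the state, without advancing time (a new reading comes with each control period).
- optics.capture(name): name is "scene" or "top"; returns a dict with "image" (384x512x3 uint8, red, green, blue), "K" (3x3 intrinsics, pixels), "k1" (the pictures are not rectified: a ray, as slopes to the right and down, at radius r is drawn at 1 + k1 r^2 times it, then the intrinsics apply), "origin" and "rotation" of the camera in the world. Camera axes: x right, y up, looking along -z (the intrinsics and any distortion apply to the point x, -y, -z); pixel columns grow to the right and rows downward; lengths in mm; the calibration is good to about 2 mm. A picture is of the moment at which its call begins. There is no depth.
- env.sign_off(): hands the job in, once; it reports no verdict.
Trained networks look in the newest picture that a camera, given by its name, has taken for a name from the list of things; names that differ only in an ending like _2 or _b are one class to them, and where a whole thing is asked for, a point or a joint stands for the part that bears it (a point fixed in the world has none). Each returns a list of dicts, best first, with "conf" (0 to 1); they miss things now and then, are a little off and sometimes report something else, mostly with a low value. They report only what shows in the picture. A call takes as long as a camera call.
- optics.trace(label, camera): "pixels" (384x512 bool, what is visible of it) and "bbox" ([left, top, right, bottom] in pixels, round what is visible of it).
The state is a dict: "t": time; "joint_pos": joint angles; "qvel": joint speeds; "tau": joint torques, N m; "tcp_pos": TCP position; "orientation": TCP orientation; "force": force on the tool from outside, world axes, zero at the start; "ft_torque": the same for the moment, N m; "finger_gap": opening from 0.0 (shut) to 1.0 (fully open).
Only numpy, scipy, OpenCV 4.12 (cv2) and the standard library are available. Lean on these libraries where they do the work, as an engineer would, in place of code of your own. Each camera call takes 0.05 s, during which the arm holds its last target.

## Working session

There is one attempt and no reset: what is moved stays moved. The work goes in short steps, Python scripts to look and compute and a shell command to move; the robot and the scene stay as the last step left them, time stands still between calls to the robot, and variables do not carry over. Pictures are saved under pics/ and viewed, and the job is handed in when it is done.

```bash
ls; mkdir -p pics; python3 - <<'E'
from station import env, optics
import cv2
print(env.state())
for n in("scene","top"):
    c=optics.capture(n); cv2.imwrite(f"pics/{n}0.png",c["image"][:,:,::-1])
    print(n,c["K"],c["k1"],c["origin"],c["rotation"])
E
```

```text
pics
{'t': 0.0, 'joint_pos': array([-8.69970552e+01,  1.79606901e+01,  8.58529406e+01, -1.47462264e-03,
        7.62607892e+01, -1.27989631e+01]), 'qvel': array([ 0.01268154, -0.04458854, -0.02735467,  0.05821904,  0.09369976,
       -0.05124111]), 'tau': array([ 1.22592581e-03, -4.02210760e+01, -2.52266335e+01,  6.94659445e-02,
        3.52925761e-02, -1.16865763e-04]), 'tcp_pos': array([ 142.94719816, -504.99863277,  302.15690936]), 'orientation': array([-1.79927112e+02, -1.50899049e-02,  1.58022495e+01]), 'force': array([-0.35746732,  0.00448051,  0.98677347]), 'ft_torque': array([-0.00376207, -0.03451212,  0.01936543]), 'finger_gap': 0.9987864974863283}
scene [[495.82983869   0.         257.55134205]
 [  0.         495.82983869 187.17326368]
 [  0.           0.           1.        ]] -0.008658081004290481 [954.19470527 675.42054535 841.03121271] [ 47.58380894  -0.47061466 147.86416388]
top [[458.25684324   0.         250.58752753]
 [  0.         458.25684324 186.54706834]
 [  0.           0.           1.        ]] -0.057801637134817875 [ 319.06094115    8.96088819 1060.67180085] [ 1.14002950e+01 -7.75848862e-02 -8.36191486e+01]
```

View pics/top0.png

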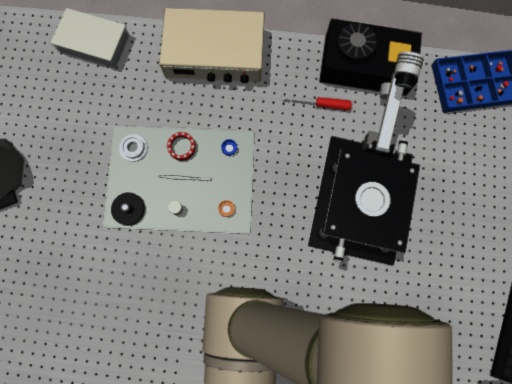

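View pics/scene0.png

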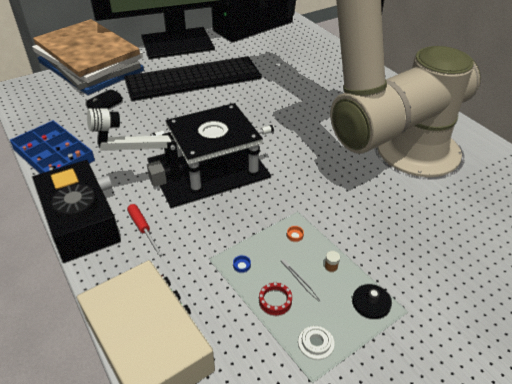

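```bash
cat > h.py <<'E'
import numpy as np, cv2
from scipy.spatial.transform import Rotation as R
from scipy.optimize import least_squares
from station import env, optics
PR={ # list of (radius, z rel. to centre)
'adapter_center':[(34,-8),(34,-3),(27,8)],'orange_dish_center':[(19,-7),(19,7)],'blue_dish_center':[(19,-7),(19,7)],
'magnet_ring_center':[(33,-10.5),(33,10.5)],'light_cap_center':[(38.5,-16.5),(38.5,-3.5),(11,-3.5),(11,16.5)]}
H={'adapter_center':10,'orange_dish_center':9,'blue_dish_center':9,'magnet_ring_center':12.5,'light_cap_center':18.5}
def Rm(c):
    r=np.asarray(c["rotation"]); return r if r.shape==(3,3) else R.from_euler('xyz',r,degrees=True).as_matrix()
def proj(c,P):
    p=(np.atleast_2d(P)-c["origin"])@Rm(c)
    s=np.c_[p[:,0],-p[:,1]]/(-p[:,2:3]); s=s*(1+c["k1"]*(s**2).sum(1,keepdims=True))
    return s@np.diag([c["K"][0,0],c["K"][1,1]])+c["K"][:2,2]
def unproj(c,uv,z):
    f=lambda q:(proj(c,[q[0],q[1],z])[0]-uv)
    return least_squares(f,[350,0]).x
T=np.linspace(0,2*np.pi,72,endpoint=False)
def model(c,prof,xyz):
    pts=np.vstack([np.c_[r*np.cos(T),r*np.sin(T),0*T+z] for r,z in prof])+xyz
    return cv2.convexHull(proj(c,pts).astype(np.float32))
def cen(h):
    m=cv2.moments(h); return np.array([m['m10']/m['m00'],m['m01']/m['m00']])
def fit(c,prof,uv,z):
    return least_squares(lambda q:cen(model(c,prof,[q[0],q[1],z]))-uv,unproj(c,uv,z),diff_step=1e-3).x
def hullof(mask):
    ys,xs=np.nonzero(mask); return cv2.convexHull(np.c_[xs,ys].astype(np.float32))
def see(label,cn,c,z=None):
    d=optics.trace(label,cn)
    out=[]
    for e in d[:2]:
        h=hullof(e["pixels"]); 
        if len(h)<3: continue
        q=fit(c,PR[label],cen(h),H[label] if z is None else z)
        a=cv2.contourArea(h)/cv2.contourArea(model(c,PR[label],[*q,H[label] if z is None else z]))
        out.append((round(e["conf"],2),np.round(cen(h),1),np.round(q,1),round(a,2)))
    return out
E
cat > a.py <<'E'
from h import *
for n in("top","scene"):
    c=optics.capture(n)
    for l in PR: print(n,l,see(l,n,c))
E
python3 a.py; python3 - <<'E'
import cv2
for n,(x,y,w) in {"top0":(300,125,130),"scene0":(150,90,130)}.items():
    im=cv2.imread(f"pics/{n}.png")[y:y+w,x:x+w]; cv2.imwrite(f"pics/{n}_st.png",cv2.resize(im,None,fx=4,fy=4,interpolation=0))
E
```

```text
top adapter_center [(0.75, array([132.6, 147.3]), array([595.1, 323.5]), 0.96), (0.59, array([373.1, 171. ]), array([ 600.9, -254.2]), 25.8)]
top orange_dish_center [(0.78, array([225.8, 208. ]), array([472.9,  82.5]), 0.91)]
top blue_dish_center [(0.55, array([228.6, 146.9]), array([619.8,  93.8]), 0.88)]
top magnet_ring_center [(0.73, array([180.9, 145.9]), array([608.7, 206.6]), 0.97)]
top light_cap_center [(0.83, array([127.4, 208.3]), array([447. , 310.3]), 0.9)]
scene adapter_center [(0.78, array([315.7, 342.4]), array([596.9, 323.6]), 0.93)]
scene orange_dish_center [(0.78, array([294.8, 233.5]), array([474.7,  83.3]), 0.74)]
scene blue_dish_center [(0.52, array([241.5, 263. ]), array([620.5,  92.7]), 0.88)]
scene magnet_ring_center [(0.7, array([275., 299.]), array([611.5, 207.9]), 0.93), (0.58, array([295. , 233.8]), array([476.8,  86.4]), 0.28)]
scene light_cap_center [(0.94, array([371.7, 301.7]), array([449.5, 312.4]), 0.97)]
```

View pics/top0_st.png

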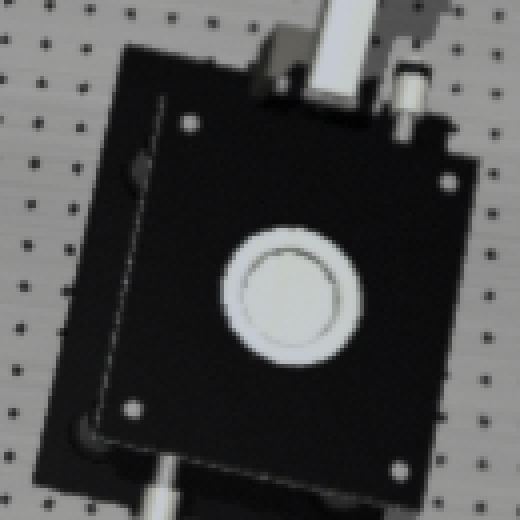

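View pics/scene0_st.png

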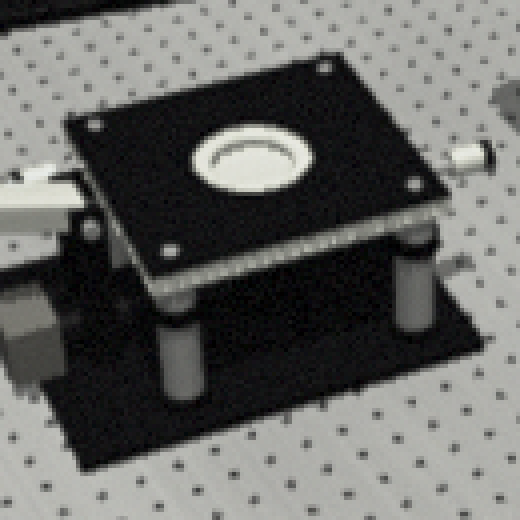

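```bash
cat > st.py <<'E'
from h import *
for n,uv in(("top",(373,198)),("scene",(213,130))):
    c=optics.capture(n); g=c["image"].min(2)
    m=(g>100).astype(np.uint8); k,lab,s,ce=cv2.connectedComponentsWithStats(m)
    i=lab[uv[1],uv[0]]; h=hullof(lab==i)
    q=fit(c,[(37,0)],cen(h),125); print(n,cen(h),q,cv2.contourArea(h)/cv2.contourArea(model(c,[(37,0)],[*q,125])))
    # screws
    for j in range(1,k):
        if 5<s[j,4]<60 and np.linalg.norm(ce[j]-uv)<75: print("  scr",ce[j].round(1),s[j,4],unproj(c,ce[j],125).round(1))
E
python3 st.py
```

```text
top [372.31821494 198.52386157] [ 509.93842633 -225.98049619] 0.944887799588241
  scr [370.2 145.2] 6 [ 624.5 -214.7]
  scr [347.  155.2] 10 [ 596.8 -166.8]
  scr [411.8 170. ] 10 [ 580.2 -306.2]
  scr [332.7 226.8] 12 [ 441.8 -148. ]
  scr [399.4 242.4] 13 [ 424.7 -287.1]
scene [212.58211598 129.19256308] [ 513.65733787 -222.17755183] 0.8964456484187175
  scr [231.  106.5] 6 [ 425.5 -285.1]
  scr [173.  120.5] 6 [ 581.  -305.9]
  scr [253.  135.7] 7 [ 443.7 -146.9]
  scr [172.2 146.4] 8 [ 627.4 -210.4]
  scr [192. 152.] 9 [ 597.4 -167.1]
  scr [253.8 168.7] 6 [506.8 -41.3]
  scr [195.1 181.4] 7 [637.6 -71.6]
```

```bash
cat > to.py <<'E'
import sys; from h import *
s=env.state(); p=s["tcp_pos"]; M=R.from_euler('xyz',s["orientation"],degrees=True).as_matrix()
d=np.array([float(a) for a in sys.argv[1:4]])-p
print("t",round(s["t"],2),"tcp",p.round(1),s["orientation"].round(2),"F",s["force"].round(1),"gap",round(s["finger_gap"],3),"tool cm",(M.T@d/10).round(2))
E
python3 -m inch '[[0,0,0,8],[0,0,0,7.8],[0,0,0,0]]' 1 20; python3 to.py 596 324 200
```

```text
t: 1.18
tcp_pos: [143.0, -505.2, 302.7]
orientation: [180.0, -0.0, -0.4]
force: [0.0, -0.5, -0.2]
finger_gap: 0.999
t 1.18 tcp [ 143.  -505.2  302.7] [180.    -0.    -0.38] F [ 0.  -0.5 -0.2] gap 0.999 tool cm [ 44.76 -83.21  10.27]
```

```bash
python3 -m inch '[[2.8,-5.2,0,0],[2.8,-5.2,0,0],[2.8,-5.2,0,0],[2.8,-5.2,0,0],[2.8,-5.2,0,0],[2.8,-5.2,0,0],[2.8,-5.2,0,0],[2.8,-5.2,0,0],[2.8,-5.2,0,0],[2.8,-5.2,0,0],[2.8,-5.2,0,0],[2.8,-5.2,1,0],[2.8,-5.2,2,0],[2.8,-5.2,2,0],[2.8,-5.2,2,0],[2.8,-5.2,2,0]]'; python3 a.py; python3 st.py; python3 to.py 596 324 160
```

```text
t: 3.18
tcp_pos: [586.1, 352.6, 215.6]
orientation: [179.8, -0.7, 2.4]
force: [0.1, 0.2, -0.3]
finger_gap: 1.001
top adapter_center [(0.83, array([132.9, 147.6]), array([594.3, 322.8]), 0.93)]
top orange_dish_center [(0.55, array([226.1, 208. ]), array([473.2,  81.9]), 0.83)]
top blue_dish_center [(0.76, array([228.3, 146.9]), array([619.8,  94.5]), 0.87)]
top magnet_ring_center [(0.87, array([180.6, 145.6]), array([609.5, 207.5]), 0.95)]
top light_cap_center [(0.83, array([127.1, 208.6]), array([446.1, 310.9]), 0.96)]
scene adapter_center [(0.65, array([315.9, 342.2]), array([596.4, 323.4]), 0.96)]
scene orange_dish_center [(0.44, array([291.8, 232.3]), array([478.5,  76.6]), 0.37)]
scene blue_dish_center [(0.48, array([241.4, 264. ]), array([622. ,  94.7]), 0.86)]
scene magnet_ring_center [(0.89, array([274.8, 299.1]), array([612.1, 207.8]), 0.96), (0.27, array([292.1, 231.7]), array([478.7,  77.9]), 0.15)]
scene light_cap_center [(0.5, array([363.3, 293.9]), array([451.3, 289.2]), 0.13)]
top [372.2875     198.56793478] [ 509.83822826 -225.92194288] 0.9499887811709548
  scr [347.3 155.2] 12 [ 596.8 -167.5]
  scr [411.7 170.2] 12 [ 579.6 -305.9]
  scr [332.5 226.7] 14 [ 441.9 -147.7]
  scr [399.5 242.3] 14 [ 424.9 -287.4]
scene [212.60079576 129.19496021] [ 513.62305557 -222.14483094] 0.8976208527861953
  scr [231.  106.5] 6 [ 425.5 -285.1]
  scr [173.  120.5] 6 [ 581.  -305.9]
  scr [253.  135.7] 7 [ 443.7 -146.9]
  scr [172.2 146.5] 13 [ 627.8 -210. ]
  scr [178.5 146.5] 6 [ 615.1 -202.3]
  scr [182.4 152.9] 7 [ 617.7 -175.8]
  scr [192.2 152. ] 10 [ 597.  -166.9]
t 3.88 tcp [585.5 350.5 216.7] [179.78  -0.71   2.15] F [-0.8 -0.5 -0.3] gap 1.0 tool cm [0.88 2.66 5.69]
```

```bash
python3 -m inch '[[0.5,1.4,2.5,1],[0.5,1.4,2.5,1],[0,0,2,0],[0,0,0,0]]'; python3 to.py 595.5 323.4 90
```

```text
t: 4.38
tcp_pos: [597.7, 321.5, 146.2]
orientation: [179.8, -0.8, 0.1]
force: [-0.5, 0.2, -0.4]
finger_gap: 1.0
t 4.38 tcp [597.7 321.5 146.2] [ 1.7984e+02 -8.1000e-01  1.0000e-01] F [-0.5  0.2 -0.4] gap 1.0 tool cm [-0.3  -0.2   5.61]
```

```bash
cat > to.py <<'E'
import sys; from h import *
# target given for the finger TIP point
s=env.state(); M=R.from_euler('xyz',s["orientation"],degrees=True).as_matrix(); p=s["tcp_pos"]+64*M[:,2]
d=np.array([float(a) for a in sys.argv[1:4]])-p
print("t",round(s["t"],2),"tip",p.round(1),s["orientation"].round(2),"F",s["force"].round(1),"gap",round(s["finger_gap"]*88,1),"tool cm",(M.T@d/10).round(2))
E
python3 to.py 595.8 323.4 9;python3 -m inch '[[-0.1,-0.1,3,0],[0,-0.1,2,0],[0,0,1,0],[0,0,0,0]]'; python3 to.py 595.8 323.4 9
```

```text
t 4.38 tip [598.6 321.3  82.2] [ 1.7984e+02 -8.1000e-01  1.0000e-01] F [-0.5  0.2 -0.4] gap 88.0 tool cm [-0.38 -0.23  7.31]
t: 4.88
tcp_pos: [599.1, 324.3, 88.5]
orientation: [180.0, -1.1, 0.1]
force: [0.1, 0.2, 0.5]
finger_gap: 0.997
t 4.88 tip [600.4 324.2  24.5] [ 1.7996e+02 -1.1500e+00  1.4000e-01] F [0.1 0.2 0.5] gap 87.7 tool cm [-0.49  0.08  1.54]
```

```bash
python3 -m inch '[[-0.4,0.1,0,0],[0,0,0,0],[0,0,0,0]]'; python3 to.py 595.8 323.4 9
```

```text
t: 5.25
tcp_pos: [595.6, 323.5, 90.7]
orientation: [-180.0, -1.3, 0.1]
force: [0.3, 0.9, -0.2]
finger_gap: 1.0
t 5.25 tip [597.1 323.5  26.7] [-1.7999e+02 -1.3300e+00  1.4000e-01] F [ 0.3  0.9 -0.2] gap 88.0 tool cm [-0.17  0.01  1.77]
```

```bash
python3 -m inch '[[-0.2,0,1.2,0],[0,0,0.4,0],[0,0,0,0]]'; python3 to.py 595.8 323.4 9
```

```text
t: 5.62
tcp_pos: [593.8, 323.4, 73.4]
orientation: [-180.0, -1.3, 0.1]
force: [0.4, -0.7, -0.8]
finger_gap: 1.001
t 5.62 tip [595.3 323.5   9.4] [-1.7999e+02 -1.3200e+00  1.4000e-01] F [ 0.4 -0.7 -0.8] gap 88.1 tool cm [0.05 0.01 0.04]
```

Close on the collar and look.

```bash
python3 -m inch '[[0,0,0,0],[0,0,0,0],[0,0,0,0],[0,0,0,0],[0,0,0,0],[0,0,0,0]]' 0 25; python3 to.py 595.8 323.4 9; python3 - <<'E'
from h import *
c=optics.capture("scene"); cv2.imwrite("pics/s1.png",cv2.resize(c["image"][240:384,200:420,::-1],None,fx=3,fy=3))
print(see("adapter_center","scene",c))
E
```

```text
t: 6.38
tcp_pos: [594.0, 323.5, 73.7]
orientation: [-180.0, -1.4, 0.1]
force: [-0.1, 0.3, -0.8]
finger_gap: 0.605
t 6.38 tip [595.5 323.5   9.7] [-1.7998e+02 -1.3500e+00  1.4000e-01] F [-0.1  0.3 -0.8] gap 53.2 tool cm [0.03 0.01 0.07]
[(0.62, array([311.3, 343.3]), array([604.9, 320.7]), 0.61)]
```

View pics/s1.png

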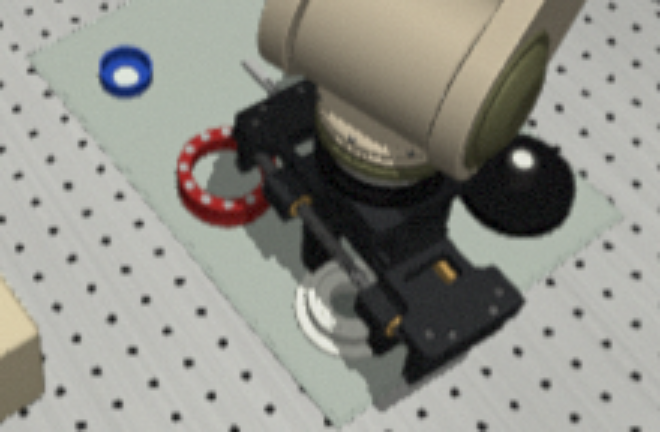

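```bash
python3 -m inch '[[0,0,-2,0],[0,0,-4,0],[0,0,-4,0],[0,0,-4,0],[0,0,-3,0],[0,0,0,0]]'; python3 to.py 511 -226.5 180
```

```text
t: 7.22
tcp_pos: [589.4, 323.4, 256.2]
orientation: [-179.9, -1.6, 0.1]
force: [-0.8, -0.2, -1.6]
finger_gap: 0.599
t 7.22 tip [591.3 323.5 192.2] [-1.7988e+02 -1.6400e+00  1.4000e-01] F [-0.8 -0.2 -1.6] gap 52.7 tool cm [-8.2  54.98  0.87]
```

```bash
python3 -m inch '[[-0.4,2.5,0,0],[-0.75,5,0,0],[-0.75,5,0,0],[-0.75,5,0,0],[-0.75,5,0,0],[-0.75,5,0,0],[-0.75,5,0,0],[-0.75,5,0,0],[-0.75,5,0,0],[-0.75,5,0,0],[-0.4,2.5,0,0],[0,0,0,0],[0,0,0,0]]'; python3 to.py 511 -226.5 180
```

```text
t: 8.85
tcp_pos: [506.9, -190.5, 240.4]
orientation: [-179.6, -0.6, 0.2]
force: [-0.2, -0.1, -0.1]
finger_gap: 0.601
t 8.85 tip [ 507.6 -190.1  176.4] [-179.62   -0.6     0.18] F [-0.2 -0.1 -0.1] gap 52.9 tool cm [ 0.34  3.64 -0.38]
```

```bash
python3 -m inch '[[0.2,2,1.5,0],[0.1,1.6,1,0],[0,0,0,0],[0,0,0,0]]'; python3 to.py 510.7 -226.5 150; python3 - <<'E'
from h import *
s=env.state(); M=R.from_euler('xyz',s["orientation"],degrees=True).as_matrix(); z=(s["tcp_pos"]+64*M[:,2])[2]+.3
for n in("top","scene"):
    c=optics.capture(n); print(n,z,see("adapter_center",n,c,z))
    u,v={"top":(310,140),"scene":(150,70)}[n]
    cv2.imwrite(f"pics/{n}2.png",cv2.resize(c["image"][v:v+120,u:u+130,::-1],None,fx=5,fy=5))
E
```

```text
t: 9.35
tcp_pos: [510.8, -227.0, 212.3]
orientation: [-179.5, -0.5, 0.3]
force: [1.0, -0.2, -0.3]
finger_gap: 0.601
t 9.35 tip [ 511.4 -226.5  148.3] [-179.54   -0.52    0.32] F [ 1.  -0.2 -0.3] gap 52.9 tool cm [-0.07 -0.   -0.17]
top 148.5929369565116 []
scene 148.5929369565116 [(0.69, array([210.7, 122. ]), array([ 516.2, -225.1]), 0.74), (0.52, array([241.6, 263.3]), array([674.3, 187.1]), 0.23)]
```

View pics/top2.png

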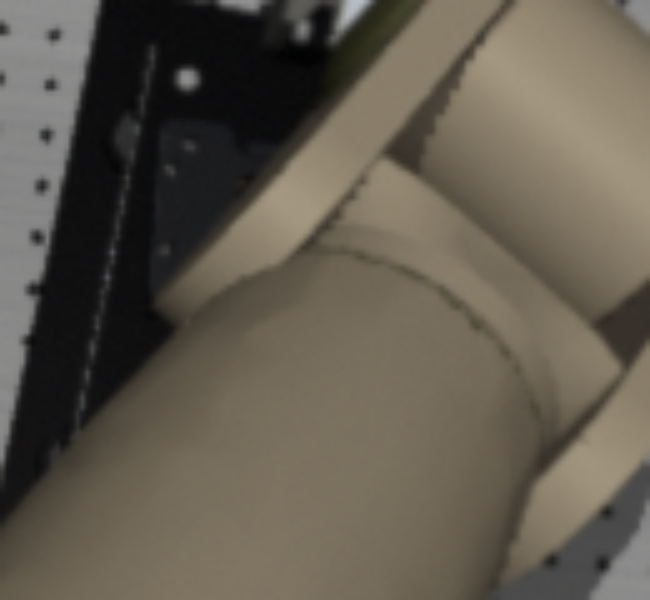

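View pics/scene2.png

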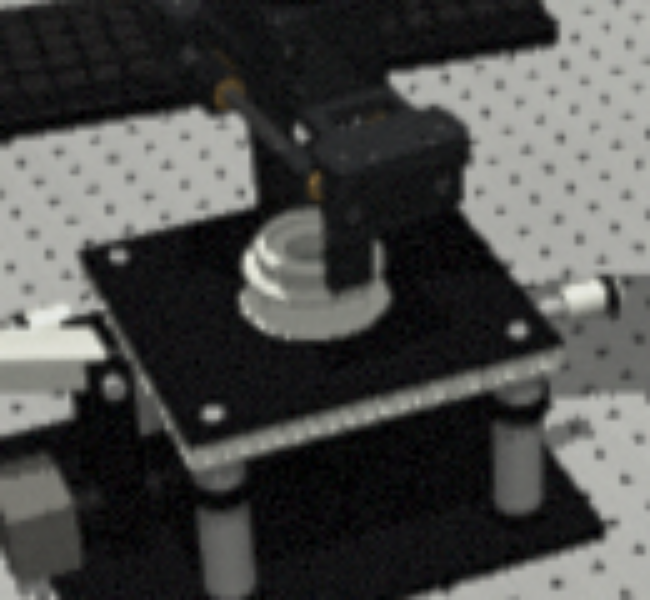

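```bash
python3 -m inch '[[-0.05,0,0.8,0],[0,0,0.4,0],[0,0,0,0]]'; python3 to.py 510.7 -226.5 127.7
```

```text
t: 9.93
tcp_pos: [510.5, -226.2, 200.1]
orientation: [-179.6, -0.6, 0.4]
force: [-0.9, 0.3, -0.4]
finger_gap: 0.6
t 9.93 tip [ 511.1 -225.8  136.1] [-179.58   -0.57    0.38] F [-0.9  0.3 -0.4] gap 52.8 tool cm [-0.05  0.08  0.84]
```

```bash
python3 -m inch '[[-0.03,0.08,0.3,0],[0,0,0.25,0],[0,0,0.15,0],[0,0,0,0]]'; python3 to.py 510.7 -226.5 127.7
```

```text
t: 10.42
tcp_pos: [510.3, -227.1, 192.7]
orientation: [-179.6, -0.6, 0.4]
force: [0.3, -0.1, -0.3]
finger_gap: 0.602
t 10.43 tip [ 510.9 -226.6  128.7] [-179.59   -0.58    0.38] F [ 0.3 -0.1 -0.3] gap 52.9 tool cm [-0.02 -0.01  0.1 ]
```

```bash
python3 -m inch '[[0,0,0.12,0],[0,0,0.05,0],[0,0,0,0]]'; python3 to.py 510.7 -226.5 127.7
```

```text
t: 10.8
tcp_pos: [510.4, -227.1, 191.9]
orientation: [-179.6, -0.6, 0.4]
force: [0.1, 1.4, -0.2]
finger_gap: 0.601
t 10.8 tip [ 511.1 -226.7  127.9] [-179.64   -0.62    0.38] F [ 0.1  1.4 -0.2] gap 52.8 tool cm [-0.04 -0.02  0.02]
```

```bash
python3 -m inch '[[0,0,0.1,0],[0,0,0,0]]'; python3 to.py 510.7 -226.5 127.7;  python3 -m inch '[[0,0,0,0],[0,0,0,0],[0,0,0,0],[0,0,0,0]]' 0.9;python3 to.py 510.7 -226.5 127.7
```

```text
t: 11.05
tcp_pos: [510.5, -227.1, 191.8]
orientation: [-179.7, -0.7, 0.4]
force: [-1.0, 0.7, 0.2]
finger_gap: 0.601
t 11.05 tip [ 511.2 -226.8  127.8] [-179.67   -0.66    0.4 ] F [-1.   0.7  0.2] gap 52.9 tool cm [-0.05 -0.03  0.01]
t: 11.55
tcp_pos: [510.5, -227.2, 191.2]
orientation: [-179.7, -0.7, 0.4]
force: [0.0, -0.1, -0.1]
finger_gap: 0.904
t 11.55 tip [ 511.3 -226.8  127.2] [-179.65   -0.65    0.39] F [ 0.  -0.1 -0.1] gap 79.6 tool cm [-0.06 -0.03 -0.05]
```

```bash
python3 -m inch '[[0,0,-2,0],[0,0,-3,0],[0,0,-3,0],[-0.7,-5,0,0],[-0.7,-5,0,0],[-0.7,-5,0,0],[-0.7,-5,0,0],[-0.7,-5,0,0],[-0.4,-3,0,0],[0,0,0,0],[0,0,0,0]]' 0.8 12; python3 to.py 473.5 82.5 100;python3 - <<'E'
from h import *
for n in("top","scene"):
    c=optics.capture(n); print(n,see("adapter_center",n,c,128),see("orange_dish_center",n,c))
    u,v={"top":(310,140),"scene":(150,70)}[n]
    cv2.imwrite(f"pics/{n}3.png",cv2.resize(c["image"][v:v+120,u:u+130,::-1],None,fx=5,fy=5))
E
```

```text
t: 12.92
tcp_pos: [467.4, 59.1, 275.0]
orientation: [-179.6, -0.8, 0.3]
force: [-0.4, -0.9, -0.1]
finger_gap: 0.798
t 12.93 tip [468.2  59.5 211. ] [-179.64   -0.76    0.3 ] F [-0.4 -0.9 -0.1] gap 70.2 tool cm [ 0.39 -2.22 11.12]
top [(0.7, array([372.1, 198.3]), array([ 510.7, -226. ]), 0.94), (0.18, array([373.1, 171.3]), array([ 568.9, -224.8]), 20.19)] [(0.55, array([226.7, 208.5]), array([472.2,  80.4]), 0.62), (0.4, array([127.7, 208.7]), array([445.8, 309.4]), 3.85)]
scene [(0.63, array([212.6, 128.4]), array([ 512.1, -225.2]), 0.81)] [(0.63, array([294.9, 233.2]), array([474.2,  82.6]), 0.91), (0.47, array([371.3, 301.7]), array([450.8, 312.8]), 3.26)]
```

View pics/top3.png

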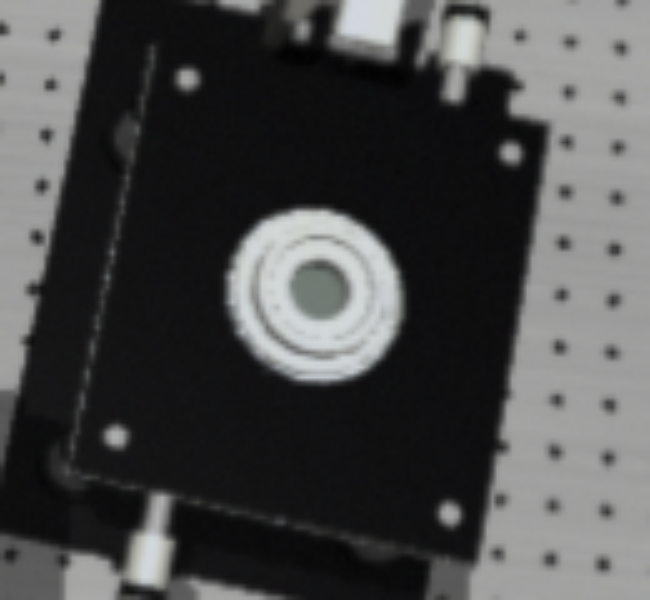

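View pics/scene3.png

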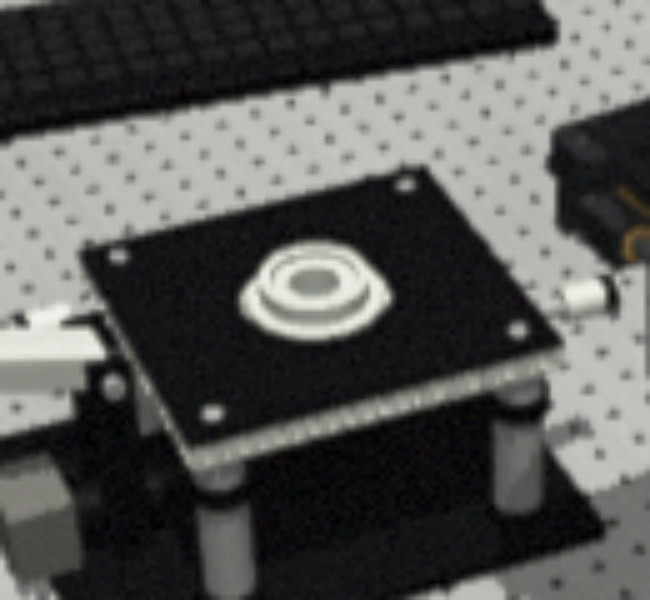

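```bash
python3 -m inch '[[0.3,-1.2,3,0],[0.1,-1,4,0],[0,0,4,0],[0,0,3,0],[0,0,0,0],[0,0,0,0]]' 0.7; python3 to.py 473.7 82.5 7.5
```

```text
t: 13.98
tcp_pos: [475.1, 80.6, 133.1]
orientation: [-179.7, -1.0, 0.1]
force: [-0.5, 0.2, 0.5]
finger_gap: 0.705
t 13.97 tip [476.2  81.   69.1] [-1.7966e+02 -9.8000e-01  6.0000e-02] F [-0.5  0.2  0.5] gap 62.0 tool cm [-0.35 -0.11  6.15]
```

```bash
python3 -m inch '[[-0.3,-0.1,2.5,0],[0,0,2,0],[-0.1,0,0.8,0],[0,0,0,0],[0,0,0,0]]' 0.7; python3 to.py 473.7 82.5 7.5
```

```text
t: 14.6
tcp_pos: [475.4, 81.4, 85.0]
orientation: [-179.7, -1.6, 0.0]
force: [-0.2, -0.5, 0.1]
finger_gap: 0.701
t 14.6 tip [477.2  81.7  21. ] [-1.7971e+02 -1.6500e+00  3.0000e-02] F [-0.2 -0.5  0.1] gap 61.6 tool cm [-0.39 -0.08  1.34]
```

```bash
python3 -m inch '[[-0.35,-0.08,0.7,0],[0,0,0.3,0],[0,0,0,0],[0,0,0,0]]' 0.7; python3 to.py 473.7 82.5 7.5
```

```text
t: 15.1
tcp_pos: [472.3, 82.3, 75.2]
orientation: [-179.7, -1.7, 0.0]
force: [0.1, -1.3, 0.1]
finger_gap: 0.702
t 15.1 tip [474.3  82.6  11.2] [-1.7972e+02 -1.7400e+00  3.0000e-02] F [ 0.1 -1.3  0.1] gap 61.7 tool cm [-0.07  0.01  0.37]
```

```bash
python3 -m inch '[[-0.07,0,0.35,0],[0,0,0,0],[0,0,0,0]]' 0.7; python3 to.py 473.7 82.5 7.5
```

```text
t: 15.48
tcp_pos: [471.8, 82.3, 71.5]
orientation: [-179.7, -1.7, 0.0]
force: [-0.2, 0.0, -0.6]
finger_gap: 0.698
t 15.47 tip [473.7  82.6   7.5] [-1.7972e+02 -1.7500e+00  3.0000e-02] F [-0.2  0.  -0.6] gap 61.5 tool cm [-0.    0.01 -0.  ]
```

```bash
python3 -m inch '[[0,0,0,0],[0,0,0,0],[0,0,0,0],[0,0,0,0],[0,0,0,0]]' 0 10; python3 to.py 473.7 82.5 7.5; python3 -m inch '[[0,0,-1.5,0],[0,0,-3,0],[0,0,-4,0],[0,0,-4,0],[0,0,-4,0],[0,0,-2,0],[0,0,0,0]]';python3 to.py 511.2 -226.8 180; python3 - <<'E'
from h import *
c=optics.capture("scene"); cv2.imwrite("pics/s4.png",cv2.resize(c["image"][120:300,180:400,::-1],None,fx=3,fy=3))
E
```

```text
t: 16.1
tcp_pos: [471.8, 82.3, 71.6]
orientation: [-179.7, -1.8, 0.0]
force: [-0.4, 0.5, -0.7]
finger_gap: 0.426
t 16.1 tip [473.8  82.6   7.6] [-1.7972e+02 -1.7600e+00  3.0000e-02] F [-0.4  0.5 -0.7] gap 37.5 tool cm [-0.01  0.01  0.01]
t: 16.98
tcp_pos: [465.0, 81.4, 268.3]
orientation: [-179.7, -2.0, 0.0]
force: [0.6, 0.7, -0.5]
finger_gap: 0.424
t 16.98 tip [467.2  81.7 204.3] [-1.7974e+02 -2.0200e+00  3.0000e-02] F [ 0.6  0.7 -0.5] gap 37.3 tool cm [ 4.29 30.86  2.45]
```

View pics/s4.png

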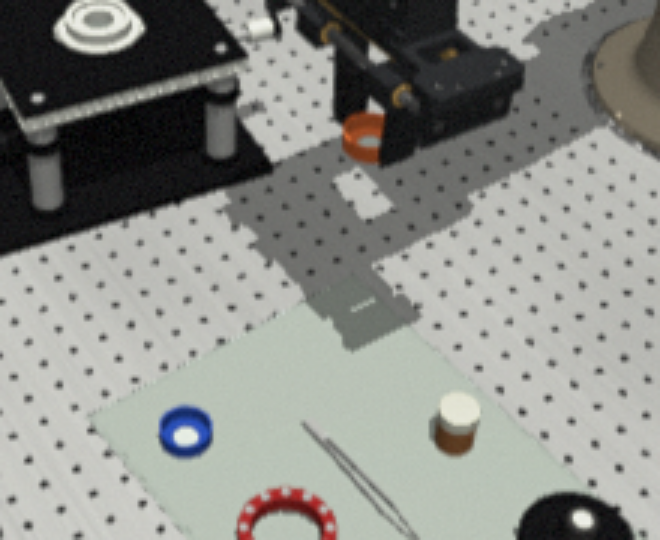

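```bash
python3 -m inch '[[0.4,2.5,0,0],[0.7,5,0,0],[0.7,5,0,0],[0.7,5,0,0],[0.7,5,0,0],[0.7,5,0,0],[0.3,2.5,0.5,0],[0,0,0,0],[0,0,0,0]]'; python3 to.py 511.3 -226.8 150
```

```text
t: 18.15
tcp_pos: [505.1, -225.8, 251.8]
orientation: [-179.2, -1.1, 0.1]
force: [-0.0, -0.0, 0.2]
finger_gap: 0.424
t 18.15 tip [ 506.3 -225.   187.8] [-1.7925e+02 -1.0800e+00  1.2000e-01] F [-0.  -0.   0.2] gap 37.3 tool cm [0.42 0.23 3.78]
```

```bash
python3 -m inch '[[0.3,0.2,1.2,0],[0.1,0,1.5,0],[0,0,0.6,0],[0,0,0,0],[0,0,0,0]]'; python3 to.py 511.3 -226.8 137.6
```

```text
t: 18.77
tcp_pos: [510.1, -224.7, 216.1]
orientation: [-179.2, -1.0, 0.3]
force: [-0.1, -0.7, 0.2]
finger_gap: 0.42
t 18.77 tip [ 511.2 -223.8  152.1] [-179.19   -1.03    0.3 ] F [-0.1 -0.7  0.2] gap 37.0 tool cm [-0.02  0.32  1.45]
```

```bash
python3 -m inch '[[0,0.3,0.7,0],[0,0.05,0,0],[0,0,0,0]]'; python3 to.py 511.3 -226.8 137.6; python3 - <<'E'
from h import *
c=optics.capture("scene"); cv2.imwrite("pics/s5.png",cv2.resize(c["image"][80:170,160:280,::-1],None,fx=6,fy=6,interpolation=2))
print(see("orange_dish_center","scene",c,145.5),see("adapter_center","scene",c,128))
E
```

```text
t: 19.15
tcp_pos: [510.3, -228.6, 209.1]
orientation: [-179.2, -1.1, 0.3]
force: [0.9, 0.3, 0.6]
finger_gap: 0.425
t 19.15 tip [ 511.5 -227.7  145.1] [-179.23   -1.07    0.28] F [0.9 0.3 0.6] gap 37.4 tool cm [-0.04 -0.08  0.75]
[(0.54, array([208.6, 121.4]), array([ 519.6, -229.3]), 0.46)] [(0.59, array([212. , 130.4]), array([ 517.2, -218.7]), 0.68)]
```

View pics/s5.png

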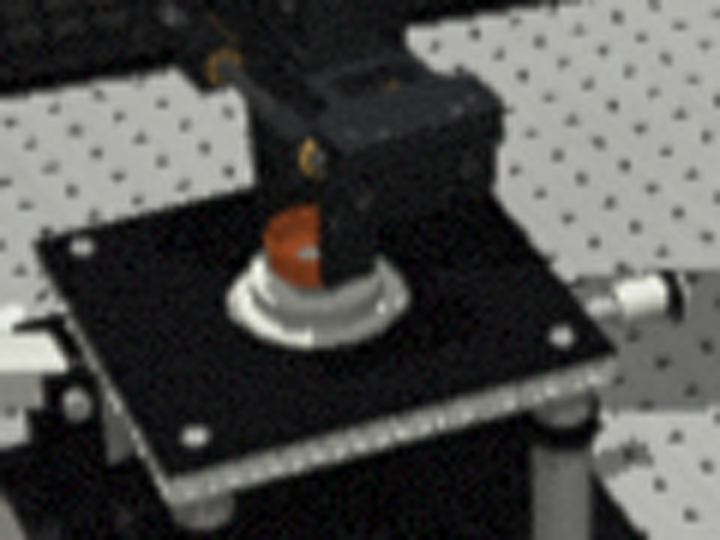

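Dish held level, right above the adapter (dish at about (300,245) in the crop, collar at (318,270)). Going down.

```bash
python3 -m inch '[[0,-0.07,0.3,0],[0,0,0.2,0],[0,0,0.1,0],[0,0,0,0]]'; python3 to.py 511.3 -226.8 137.6
```

```text
t: 19.8
tcp_pos: [510.5, -227.6, 202.7]
orientation: [-179.2, -1.1, 0.3]
force: [0.8, 0.6, -0.3]
finger_gap: 0.422
t 19.8 tip [ 511.6 -226.7  138.7] [-179.22   -1.07    0.29] F [ 0.8  0.6 -0.3] gap 37.2 tool cm [-0.04  0.01  0.11]
```

```bash
python3 -m inch '[[-0.02,0,0.13,0],[0,0,0.05,0],[0,0,0,0]]'; python3 to.py 511.3 -226.8 137.6
```

```text
t: 20.18
tcp_pos: [510.4, -227.6, 201.6]
orientation: [-179.3, -1.1, 0.3]
force: [-0.2, 0.5, 0.6]
finger_gap: 0.424
t 20.18 tip [ 511.6 -226.7  137.6] [-179.26   -1.11    0.31] F [-0.2  0.5  0.6] gap 37.3 tool cm [-0.03  0.01  0.  ]
```

```bash
python3 -m inch '[[0,0,0.05,0],[0,0,0,0],[0,0,0,0],[0,0,0,0],[0,0,0,0]]' 0.7; python3 -m inch '[[0,0,-2,0],[0,0,-3,0],[0,0,-3,0],[1.2,-5,0,0],[1.2,-5,0,0],[1.2,-5,0,0],[1.2,-5,0,0],[1.2,-5,0,0],[1.2,-5,0,0],[1.2,-5,0,0],[1,-4,0,0],[0,0,0,0],[0,0,0,0]]' 1 25; python3 to.py 610 207 100;python3 - <<'E'
from h import *
for n in("top","scene"):
    c=optics.capture(n); print(n,see("adapter_center",n,c,128),see("orange_dish_center",n,c,139),see("magnet_ring_center",n,c))
    u,v={"top":(310,140),"scene":(150,70)}[n]
    cv2.imwrite(f"pics/{n}6.png",cv2.resize(c["image"][v:v+120,u:u+130,::-1],None,fx=5,fy=5))
E
```

```text
t: 20.8
tcp_pos: [510.3, -227.5, 200.5]
orientation: [-179.2, -1.1, 0.3]
force: [-0.7, -0.4, -0.0]
finger_gap: 0.701
t: 22.42
tcp_pos: [603.4, 173.2, 290.1]
orientation: [-179.2, -1.1, 0.2]
force: [-0.8, 0.4, 0.8]
finger_gap: 1.0
t 22.43 tip [604.7 174.1 226.1] [-1.7924e+02 -1.1400e+00  1.6000e-01] F [-0.8  0.4  0.8] gap 88.0 tool cm [ 0.29 -3.12 12.66]
top [(0.73, array([372.2, 198.3]), array([ 510.7, -226.3]), 0.9)] [] [(0.54, array([228.5, 146.8]), array([619.1,  93.7]), 0.23)]
scene [(0.79, array([213. , 129.5]), array([ 513.5, -220.5]), 0.68), (0.57, array([371.4, 301.8]), array([519.4, 362.1]), 0.98)] [] [(0.73, array([274.7, 299. ]), array([612.1, 207.6]), 0.91), (0.71, array([241.6, 263.6]), array([622.3,  96.4]), 0.27)]
```

View pics/top6.png

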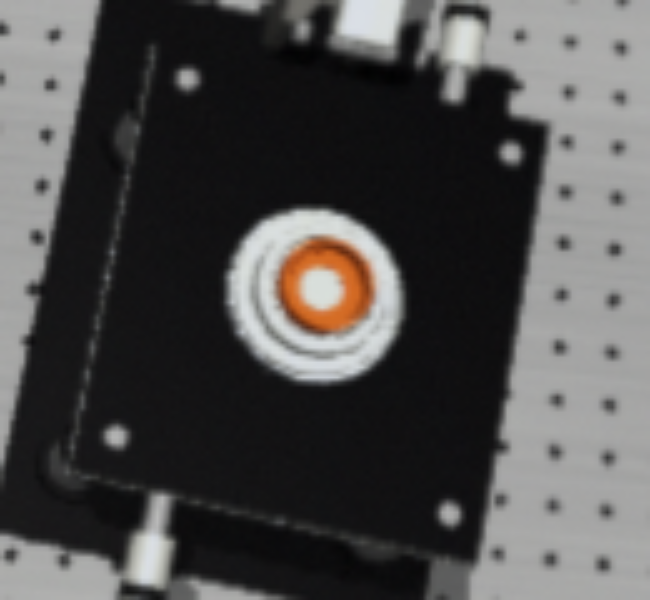

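View pics/scene6.png

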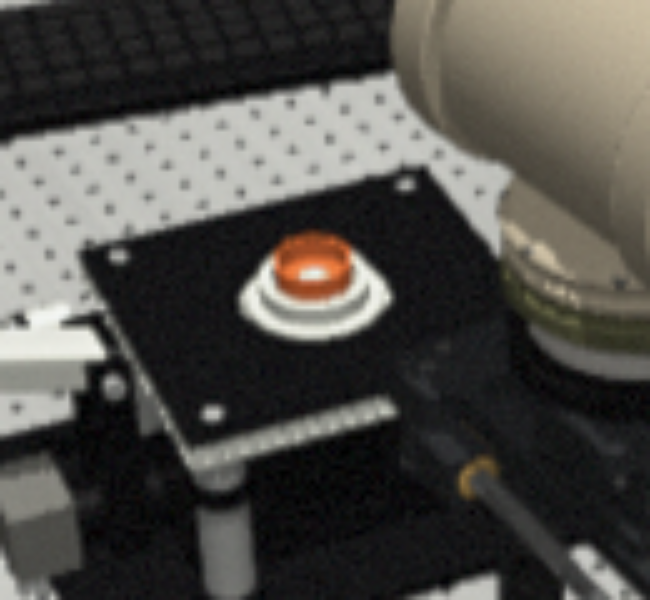

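```bash
cat > dish.py <<'E'
from h import *
for n,(u,v) in(("top",(310,140)),("scene",(150,70))):
    c=optics.capture(n); hsv=cv2.cvtColor(c["image"],cv2.COLOR_RGB2HSV)
    m=cv2.inRange(hsv,(3,110,50),(25,255,255)); w=np.zeros_like(m); w[v+20:v+90,u+30:u+100]=m[v+20:v+90,u+30:u+100]
    h=hullof(w)
    for z in (136,139,142): 
        q=fit(c,PR["orange_dish_center"],cen(h),z); print(n,z,q.round(1),round(cv2.contourArea(h)/cv2.contourArea(model(c,PR["orange_dish_center"],[*q,z])),2))
E
python3 dish.py
```

```text
top 136 [ 511.7 -227.8] 0.87
top 139 [ 511. -227.] 0.87
top 142 [ 510.4 -226.3] 0.86
scene 136 [ 508.4 -233.3] 0.9
scene 139 [ 510.3 -229.4] 0.89
scene 142 [ 512.2 -225.6] 0.88
```

```bash
sed 's/PR\["orange_dish_center"\]/[(19,-3),(19,7)]/g' dish.py > d2.py; python3 d2.py; python3 a.py | grep -E "magnet|cap"; python3 to.py 610.3 207.5 100
```

```text
top 136 [ 511.3 -227.3] 0.9
top 139 [ 510.7 -226.6] 0.9
top 142 [ 510.  -225.8] 0.89
scene 136 [ 509.6 -230.7] 1.01
scene 139 [ 511.5 -226.9] 1.0
scene 142 [ 513.4 -223. ] 0.99
top magnet_ring_center []
top light_cap_center []
scene magnet_ring_center [(0.73, array([275.1, 299.2]), array([611.6, 208.4]), 0.96)]
scene light_cap_center [(0.82, array([371.6, 301.6]), array([449.5, 312. ]), 0.95)]
t 23.62 tip [604.8 174.6 226.3] [-1.7922e+02 -1.1600e+00  1.6000e-01] F [ 0.7  0.1 -0.4] gap 88.0 tool cm [ 0.31 -3.12 12.68]
```

```bash
python3 -m inch '[[0.2,-1.8,3,0],[0.1,-1.3,4,0],[0,0,4,0],[-0.1,0,4,0],[-0.1,0,2,0],[0,0,0,0],[0,0,0,0]]'; python3 to.py 610.4 207.4 7.5
```

```text
t: 24.5
tcp_pos: [609.0, 208.2, 117.6]
orientation: [-179.2, -1.4, 0.1]
force: [0.4, -0.5, 0.8]
finger_gap: 0.995
t 24.5 tip [610.6 209.1  53.6] [-1.792e+02 -1.380e+00  1.500e-01] F [ 0.4 -0.5  0.8] gap 87.5 tool cm [-0.13  0.23  4.61]
```

```bash
python3 -m inch '[[-0.1,0.2,2,0],[-0.1,0,1.5,0],[-0.1,0,0.6,0],[0,0,0,0],[0,0,0,0]]'; python3 to.py 610.4 207.4 7.5
```

```text
t: 25.12
tcp_pos: [609.1, 207.2, 80.0]
orientation: [-179.1, -1.8, 0.2]
force: [-0.8, 0.1, -0.1]
finger_gap: 0.999
t 25.12 tip [611.1 208.1  16.1] [-1.7913e+02 -1.8300e+00  1.5000e-01] F [-0.8  0.1 -0.1] gap 87.9 tool cm [-0.1   0.09  0.85]
```

```bash
python3 -m inch '[[-0.1,0.08,0.6,0],[0,0,0.2,0],[0,0,0,0],[0,0,0,0]]'; python3 to.py 610.4 207.4 7.5;  python3 -m inch '[[0,0,0,0],[0,0,0,0],[0,0,0,0],[0,0,0,0],[0,0,0,0]]' 0 30; python3 to.py 610.4 207.4 7.5
```

```text
t: 25.62
tcp_pos: [608.5, 206.5, 72.1]
orientation: [-179.1, -1.9, 0.2]
force: [0.3, 0.8, 0.8]
finger_gap: 1.002
t 25.62 tip [610.7 207.5   8.2] [-1.7913e+02 -1.8900e+00  1.5000e-01] F [0.3 0.8 0.8] gap 88.1 tool cm [-0.03  0.01  0.07]
t: 26.25
tcp_pos: [608.6, 206.5, 72.3]
orientation: [-179.1, -1.9, 0.2]
force: [0.2, -0.5, 0.8]
finger_gap: 0.73
t 26.25 tip [610.8 207.5   8.3] [-1.7913e+02 -1.9000e+00  1.6000e-01] F [ 0.2 -0.5  0.8] gap 64.3 tool cm [-0.04  0.01  0.08]
```

```bash
python3 -m inch '[[0,0,-1.5,0],[0,0,-3,0],[0,0,-4,0],[0,0,-4,0],[0,0,-4,0],[0,0,-3,0],[0,0,0,0]]';python3 to.py 511.8 -226.8 190; python3 - <<'E'
from h import *
c=optics.capture("scene"); cv2.imwrite("pics/s7.png",cv2.resize(c["image"][160:384,180:430,::-1],None,fx=2.5,fy=2.5))
E
```

```text
t: 27.12
tcp_pos: [601.0, 203.3, 278.5]
orientation: [-179.1, -2.0, 0.2]
force: [-0.0, 0.2, -1.6]
finger_gap: 0.733
t 27.12 tip [603.3 204.4 214.5] [-1.791e+02 -2.030e+00  1.600e-01] F [-0.   0.2 -1.6] gap 64.5 tool cm [-9.35 43.12  1.45]
```

View pics/s7.png

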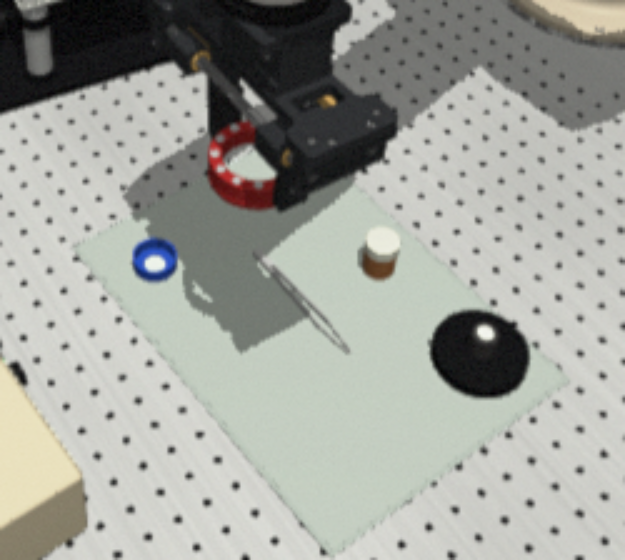

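Ring held level at (245,165) in the crop. Moving to the stage.

```bash
python3 -m inch '[[-0.5,2.5,0,0],[-1.1,5,0,0],[-1.1,5,0,0],[-1.1,5,0,0],[-1.1,5,0,0],[-1.1,5,0,0],[-1.1,5,0,0],[-1.1,5,0,0],[-0.5,3,0,0],[0,0,0,0],[0,0,0,0]]'; python3 to.py 511.8 -226.8 165
```

```text
t: 28.55
tcp_pos: [506.7, -211.7, 248.8]
orientation: [-178.5, -0.3, 0.2]
force: [-0.8, 0.8, -2.7]
finger_gap: 0.732
t 28.55 tip [ 507.  -210.1  184.8] [-178.55   -0.27    0.2 ] F [-0.8  0.8 -2.7] gap 64.4 tool cm [0.47 1.72 1.94]
```

```bash
python3 -m inch '[[0.3,0.9,0.5,0],[0.15,0.7,0.6,0],[0,0,0.2,0],[0,0,0,0],[0,0,0,0]]'; python3 to.py 511.8 -226.8 136.3
```

```text
t: 29.18
tcp_pos: [512.2, -225.8, 233.7]
orientation: [-178.5, -0.2, 0.4]
force: [0.2, -0.7, -1.6]
finger_gap: 0.733
t 29.18 tip [ 512.5 -224.2  169.7] [-178.49   -0.2     0.4 ] F [ 0.2 -0.7 -1.6] gap 64.5 tool cm [-0.08  0.35  3.33]
```

```bash
python3 -m inch '[[-0.05,0.25,1,0],[0,0.05,0.8,0],[0,0,0.2,0],[0,0,0,0]]'; python3 to.py 511.8 -226.8 136.3; python3 - <<'E'
from h import *
c=optics.capture("scene"); cv2.imwrite("pics/s8.png",cv2.resize(c["image"][80:170,160:280,::-1],None,fx=6,fy=6,interpolation=2))
E
```

```text
t: 29.68
tcp_pos: [511.7, -228.3, 212.0]
orientation: [-178.5, -0.2, 0.4]
force: [-0.3, 0.3, -1.8]
finger_gap: 0.732
t 29.68 tip [ 511.9 -226.6  148.1] [-178.47   -0.19    0.41] F [-0.3  0.3 -1.8] gap 64.4 tool cm [-0.01  0.05  1.18]
```

View pics/s8.png

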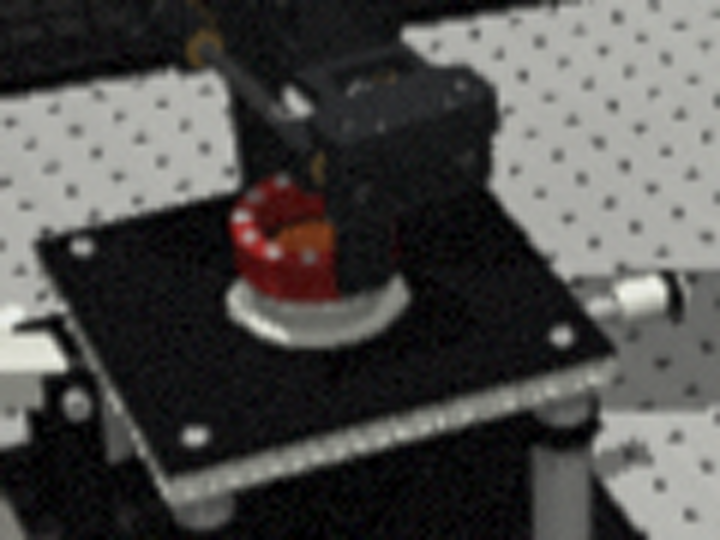

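Ring encircles the dish; descend toward the collar (top at tip z ≈ 142.3).

```bash
python3 -m inch '[[0,0.02,0.4,0],[0,0,0.3,0],[0,0,0.15,0],[0,0,0,0]]'; python3 to.py 511.8 -226.8 136.3
```

```text
t: 30.22
tcp_pos: [511.9, -228.3, 203.4]
orientation: [-178.5, -0.2, 0.4]
force: [-0.2, 0.1, -1.3]
finger_gap: 0.733
t 30.23 tip [ 512.1 -226.6  139.4] [-178.5    -0.23    0.42] F [-0.2  0.1 -1.3] gap 64.5 tool cm [-0.03  0.03  0.31]
```

Already 3 mm below the collar's top with no contact force; finish.

```bash
python3 -m inch '[[-0.03,0.02,0.2,0],[0,0,0.1,0],[0,0,0.05,0],[0,0,0,0]]'; python3 to.py 511.8 -226.8 136.3
```

```text
t: 30.72
tcp_pos: [511.6, -228.5, 200.9]
orientation: [-178.6, -0.3, 0.4]
force: [-1.9, -0.5, 0.8]
finger_gap: 0.735
t 30.73 tip [ 511.9 -226.9  136.9] [-178.55   -0.28    0.42] F [-1.9 -0.5  0.8] gap 64.6 tool cm [-0.01 -0.01  0.06]
```

```bash
python3 -m inch '[[0,0,0.05,0],[0,0,0,0]]'; python3 -m inch '[[0,0,0,0],[0,0,0,0],[0,0,0,0],[0,0,0,0]]' 1; python3 to.py 511.8 -226.8 136.3;  python3 -m inch '[[0,0,-2,0],[0,0,-3,0],[0,0,-3,0],[-0.5,-5,0,0],[-0.5,-5,0,0],[-0.5,-5,0,0],[-0.5,-5,0,0],[-0.5,-5,0,0],[-0.5,-5,0,0],[-0.5,-5,0,0],[-0.5,-5,0,0],[0,0,0,0],[0,0,0,0]]' 0.6 15; python3 to.py 448 311 100;python3 - <<'E'
from h import *
for n in("top","scene"):
    c=optics.capture(n); print(n,see("magnet_ring_center",n,c,140.5),see("light_cap_center",n,c))
    u,v={"top":(310,140),"scene":(150,70)}[n]
    cv2.imwrite(f"pics/{n}9.png",cv2.resize(c["image"][v:v+120,u:u+130,::-1],None,fx=5,fy=5))
E
```

```text
t: 30.98
tcp_pos: [511.6, -228.5, 200.8]
orientation: [-178.6, -0.3, 0.4]
force: [-2.0, 1.4, 3.8]
finger_gap: 0.733
t: 31.48
tcp_pos: [511.8, -228.6, 200.0]
orientation: [-178.6, -0.3, 0.4]
force: [0.4, 0.8, 0.5]
finger_gap: 1.001
t 31.48 tip [ 512.1 -227.   136. ] [-178.56   -0.3     0.41] F [0.4 0.8 0.5] gap 88.1 tool cm [-0.03 -0.02 -0.03]
t: 33.1
tcp_pos: [467.0, 180.5, 292.8]
orientation: [-178.5, -0.5, 0.3]
force: [1.2, -0.4, 0.3]
finger_gap: 0.601
t 33.1 tip [467.5 182.1 228.8] [-178.53   -0.46    0.31] F [ 1.2 -0.4  0.3] gap 52.9 tool cm [ -1.99 -12.56  13.19]
top [(0.97, array([374.9, 196.9]), array([ 510.3, -226.7]), 0.94), (0.52, array([228.6, 146.9]), array([582.2,  83.2]), 0.24)] [(0.48, array([122.9, 197.6]), array([470.6, 325.1]), 0.03)]
scene [(0.93, array([212.2, 123.5]), array([ 512.9, -223.8]), 0.89)] [(0.95, array([371.6, 301.7]), array([449.7, 312.2]), 0.95), (0.33, array([211.8, 121.8]), array([ 426.7, -401.2]), 0.23)]
```

View pics/top9.png

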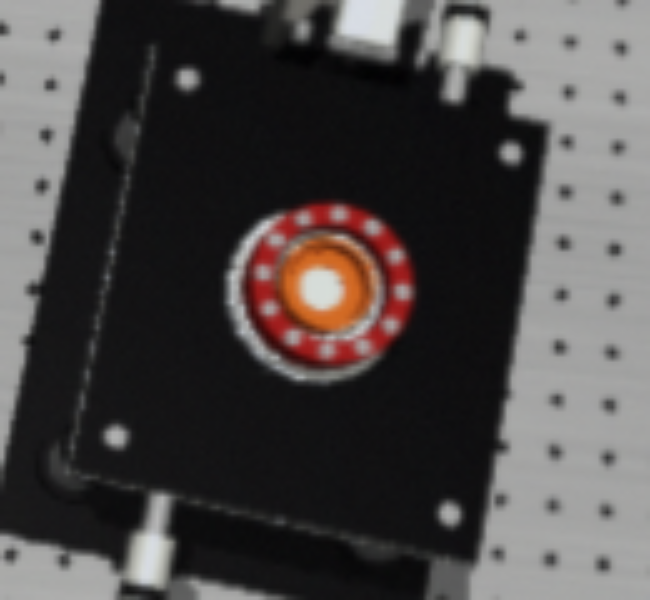

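View pics/scene9.png

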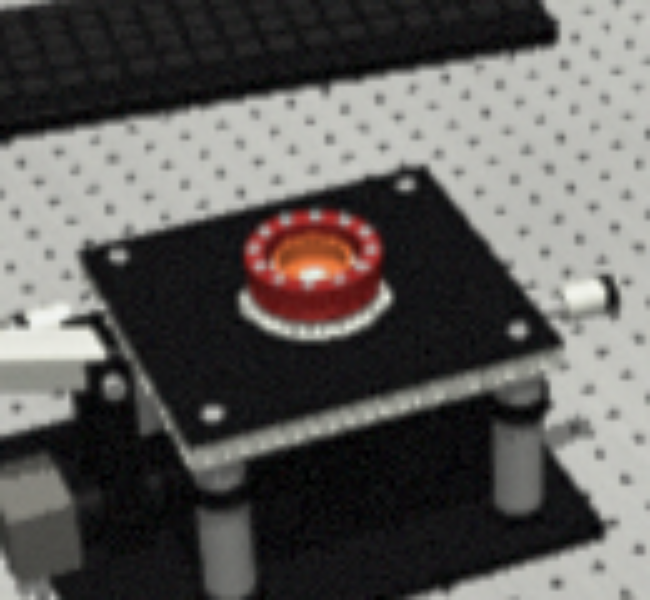

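```bash
python3 -m inch '[[-0.5,-4,0,0],[-0.6,-4.2,2,0],[-0.6,-3.8,4,0],[-0.3,0,4,0],[0,0,2,0],[0,0,0,0],[0,0,0,0]]'; python3 to.py 448 311.2 18
```

```text
t: 34.28
tcp_pos: [449.7, 304.2, 174.0]
orientation: [-178.5, -0.7, -0.1]
force: [0.5, -0.8, 0.7]
finger_gap: 0.597
t 34.27 tip [450.5 306.  110. ] [-1.7847e+02 -6.7000e-01 -1.3000e-01] F [ 0.5 -0.8  0.7] gap 52.6 tool cm [-0.36 -0.28  9.21]
```

```bash
python3 -m inch '[[-0.2,-0.3,3,0],[-0.1,-0.1,3,0],[-0.2,0,1.5,0],[0,0,0,0],[0,0,0,0]]'; python3 to.py 448 311.2 18;python3 a.py | grep cap
```

```text
t: 34.9
tcp_pos: [449.0, 310.5, 103.3]
orientation: [-178.2, -1.3, -0.2]
force: [0.5, -0.1, -0.8]
finger_gap: 0.603
t 34.9 tip [450.5 312.5  39.3] [-178.23   -1.26   -0.25] F [ 0.5 -0.1 -0.8] gap 53.1 tool cm [-0.29  0.2   2.12]
top light_cap_center []
scene light_cap_center [(0.96, array([370.4, 302.2]), array([452.4, 312. ]), 0.9)]
```

```bash
python3 -m inch '[[-0.3,0.15,0.8,0],[-0.05,0,0.7,0],[0,0,0,0],[0,0,0,0]]'; python3 to.py 448 311.2 18
```

```text
t: 36.0
tcp_pos: [444.8, 309.2, 85.4]
orientation: [-178.3, -1.1, -0.2]
force: [-0.2, -0.1, -0.7]
finger_gap: 0.603
t 36.0 tip [446.  311.1  21.5] [-178.3    -1.1    -0.24] F [-0.2 -0.1 -0.7] gap 53.0 tool cm [0.19 0.   0.35]
```

```bash
python3 -m inch '[[0.15,0,0.25,0],[0,0,0,0],[0,0,0,0]]'; python3 to.py 448 311.2 18
```

```text
t: 36.38
tcp_pos: [446.7, 309.3, 83.1]
orientation: [-178.3, -1.1, -0.2]
force: [0.5, -0.6, 0.0]
finger_gap: 0.604
t 36.38 tip [448.  311.3  19.1] [-178.28   -1.14   -0.24] F [ 0.5 -0.6  0. ] gap 53.2 tool cm [0.   0.01 0.11]
```

```bash
python3 -m inch '[[0,0,0,0],[0,0,0,0],[0,0,0,0],[0,0,0,0],[0,0,0,0],[0,0,0,0]]' 0 20; python3 to.py 448 311.2 18; python3 -m inch '[[0,0,-1.5,0],[0,0,-3,0],[0,0,-4,0],[0,0,-4,0],[0,0,-4,0],[0,0,-3,0],[0,0,0,0]]';python3 to.py 511.5 -226.9 200; python3 - <<'E'
from h import *
c=optics.capture("scene"); cv2.imwrite("pics/s10.png",cv2.resize(c["image"][160:384,180:430,::-1],None,fx=2.5,fy=2.5))
E
```

```text
t: 37.12
tcp_pos: [446.7, 309.3, 83.2]
orientation: [-178.3, -1.2, -0.2]
force: [1.4, -0.3, 0.0]
finger_gap: 0.242
t 37.12 tip [448.  311.3  19.3] [-178.28   -1.15   -0.23] F [ 1.4 -0.3  0. ] gap 21.3 tool cm [-0.    0.01  0.13]
t: 38.0
tcp_pos: [441.7, 303.0, 289.8]
orientation: [-178.2, -1.3, -0.2]
force: [0.0, 0.1, -0.2]
finger_gap: 0.24
t 38.0 tip [443.2 305.  225.9] [-178.2    -1.34   -0.24] F [ 0.   0.1 -0.2] gap 21.1 tool cm [ 6.99 53.22  1.08]
```

View pics/s10.png

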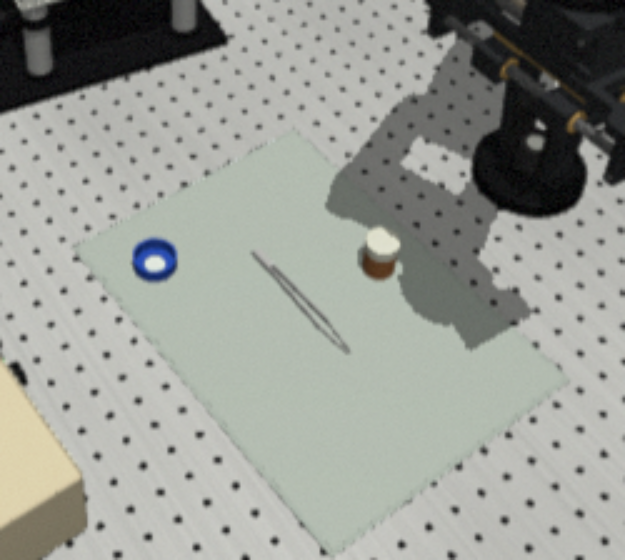

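```bash
python3 -m inch '[[0.3,2.5,0,0],[0.65,5,-0.1,0],[0.65,5,-0.1,0],[0.65,5,-0.1,0],[0.65,5,-0.1,0],[0.65,5,-0.1,0],[0.65,5,-0.1,0],[0.65,5,-0.1,0],[0.65,5,-0.1,0],[0.65,5,-0.1,0],[0.4,3,0,0],[0,0,0,0],[0,0,0,0]]'; python3 to.py 511.5 -226.9 185
```

```text
t: 39.67
tcp_pos: [500.5, -216.4, 263.1]
orientation: [-177.7, 0.5, -0.2]
force: [-0.7, 0.8, -0.5]
finger_gap: 0.241
t 39.67 tip [ 500.  -213.9  199.2] [-1.7772e+02  5.0000e-01 -1.7000e-01] F [-0.7  0.8 -0.5] gap 21.2 tool cm [1.17 1.35 1.35]
```

```bash
python3 -m inch '[[0.6,0.8,0.3,0],[0.5,0.5,0.5,0],[0,0,0,0],[0,0,0,0]]'; python3 to.py 511.9 -226.9 172
```

```text
t: 40.17
tcp_pos: [512.4, -227.5, 253.5]
orientation: [-177.7, 0.5, 0.0]
force: [-0.0, -0.2, 0.1]
finger_gap: 0.243
t 40.17 tip [ 511.8 -224.9  189.6] [-1.7768e+02  5.4000e-01  1.0000e-02] F [-0.  -0.2  0.1] gap 21.4 tool cm [0.03 0.27 1.75]
```

```bash
python3 -m inch '[[0,0.15,0.9,0],[0,0.1,0.5,0],[0,0,0.15,0],[0,0,0,0]]'; python3 to.py 511.9 -226.9 159.3; python3 - <<'E'
from h import *
c=optics.capture("scene"); cv2.imwrite("pics/s11.png",cv2.resize(c["image"][80:170,160:280,::-1],None,fx=6,fy=6,interpolation=2))
E
```

```text
t: 40.67
tcp_pos: [512.0, -229.2, 236.8]
orientation: [-177.7, 0.6, 0.0]
force: [0.3, -0.2, -0.3]
finger_gap: 0.243
t 40.67 tip [ 511.4 -226.6  172.9] [-1.7767e+02  5.5000e-01  2.0000e-02] F [ 0.3 -0.2 -0.3] gap 21.4 tool cm [0.06 0.09 1.35]
```

View pics/s11.png

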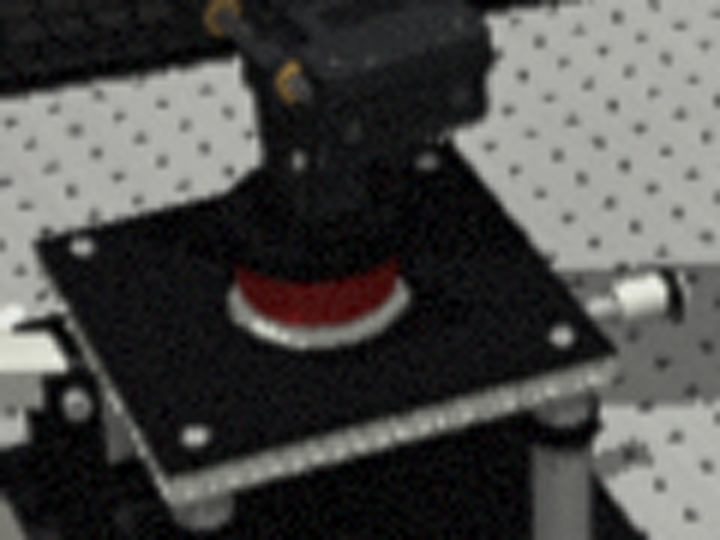

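Cap sits just above the ring, centred (rim at (315,275), ring below). Lower it.

```bash
python3 -m inch '[[0.05,0.06,0.4,0],[0,0,0.2,0],[0,0,0,0]]'; python3 to.py 511.9 -226.9 159.3;  python3 -m inch '[[0,0,0.3,0],[0,0,0.1,0],[0,0,0,0]]'; python3 to.py 511.9 -226.9 159.3
```

```text
t: 41.1
tcp_pos: [512.6, -229.6, 230.7]
orientation: [-177.7, 0.5, 0.0]
force: [0.5, 0.3, -0.3]
finger_gap: 0.238
t 41.1 tip [ 512.  -227.1  166.7] [-1.7769e+02  5.2000e-01  2.0000e-02] F [ 0.5  0.3 -0.3] gap 20.9 tool cm [-0.01  0.01  0.74]
t: 41.48
tcp_pos: [512.6, -229.4, 226.4]
orientation: [-177.7, 0.5, 0.0]
force: [-0.3, -0.2, -1.2]
finger_gap: 0.237
t 41.48 tip [ 512.  -226.9  162.5] [-1.777e+02  5.200e-01  2.000e-02] F [-0.3 -0.2 -1.2] gap 20.9 tool cm [-0.01  0.02  0.32]
```

Tip 162.5: the rim is 6 mm below the ring's top, no contact force.

```bash
python3 -m inch '[[0,0,0.2,0],[0,0,0.05,0],[0,0,0,0]]'; python3 to.py 511.9 -226.9 159.3;  python3 -m inch '[[0,0,0.08,0],[0,0,0,0],[0,0,0,0]]'; python3 to.py 511.9 -226.9 159.3
```

```text
t: 41.85
tcp_pos: [512.6, -229.4, 224.0]
orientation: [-177.7, 0.5, 0.0]
force: [-0.6, -0.2, -0.0]
finger_gap: 0.242
t 41.85 tip [ 512.  -226.8  160.1] [-1.7771e+02  5.0000e-01  2.0000e-02] F [-0.6 -0.2 -0. ] gap 21.3 tool cm [-0.01  0.01  0.08]
t: 42.22
tcp_pos: [512.6, -229.4, 223.8]
orientation: [-177.7, 0.5, 0.0]
force: [-1.2, 0.2, 1.4]
finger_gap: 0.241
t 42.23 tip [ 512.1 -226.8  159.8] [-1.7773e+02  4.8000e-01  2.0000e-02] F [-1.2  0.2  1.4] gap 21.3 tool cm [-0.02  0.01  0.05]
```

Contact (force z up). Release, lift and check.

```bash
python3 -m inch '[[0,0,0,0],[0,0,0,0],[0,0,0,0],[0,0,0,0]]' 0.6; python3 -m inch '[[0,0,-2,0],[0,0,-3,0],[0,0,-4,0],[-0.3,-5,0,0],[-0.3,-5,0,0],[-0.3,-5,0,0],[-0.3,-5,0,0],[-0.3,-5,0,0],[0,0,0,0],[0,0,0,0]]'; python3 - <<'E'
from h import *
for n in("top","scene"):
    c=optics.capture(n); print(n,see("light_cap_center",n,c,158.5),see("magnet_ring_center",n,c,140.5),see("blue_dish_center",n,c))
    u,v={"top":(310,140),"scene":(150,70)}[n]
    cv2.imwrite(f"pics/{n}12.png",cv2.resize(c["image"][v:v+120,u:u+130,::-1],None,fx=5,fy=5))
E
```

```text
t: 42.72
tcp_pos: [512.7, -229.4, 223.4]
orientation: [-177.7, 0.5, 0.0]
force: [-0.6, 0.7, -0.2]
finger_gap: 0.598
t: 43.98
tcp_pos: [497.8, 23.3, 326.7]
orientation: [-177.7, 0.4, -0.1]
force: [-0.9, 0.0, 0.1]
finger_gap: 0.599
top [(0.82, array([375.9, 196. ]), array([ 510.9, -226.8]), 0.89)] [] []
scene [(0.73, array([212.1, 121.1]), array([ 513.4, -222.5]), 0.92), (0.57, array([212.7, 133.4]), array([ 535.8, -177.9]), 0.22)] [(0.15, array([212.1, 120.9]), array([ 507.8, -233.6]), 1.03)] [(0.81, array([241.6, 263.7]), array([621.2,  94.3]), 0.78)]
```

View pics/top12.png

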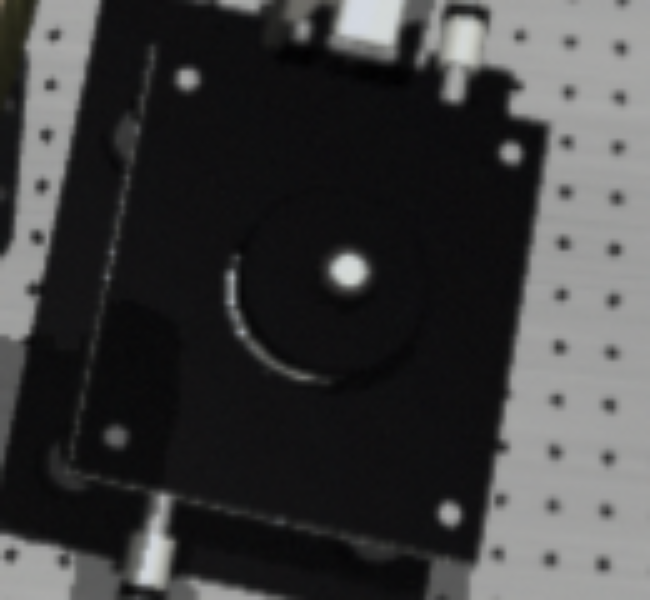

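View pics/scene12.png

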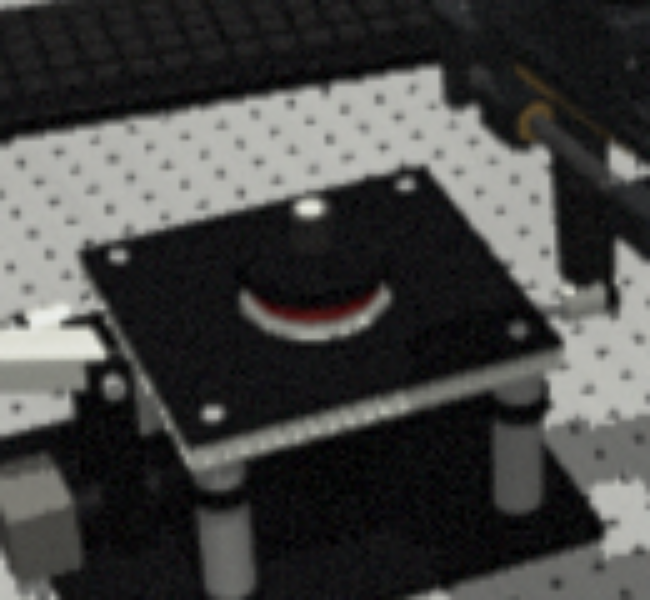

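```bash
python3 - <<'E'
from h import *
C={};U={}
for n,(a,b) in(("top",(379,194)),("scene",(212,111))):
    c=optics.capture(n); g=c["image"].min(2).astype(float); w=g[b-5:b+6,a-5:a+6]; w=np.clip(w-90,0,None)
    yy,xx=np.mgrid[b-5:b+6,a-5:a+6]; U[n]=np.array([(w*xx).sum(),(w*yy).sum()])/w.sum(); C[n]=c
    print(n,U[n],[(z,unproj(c,U[n],z).round(1)) for z in(173,175,177)])
r=least_squares(lambda q:np.r_[proj(C["top"],q)[0]-U["top"],proj(C["scene"],q)[0]-U["scene"]],[511,-226,175]); print(r.x,r.fun)
E
```

```text
top [379.27704038 193.59220559] [(173, array([ 511.3, -227.1])), (175, array([ 510.9, -226.6])), (177, array([ 510.5, -226.1]))]
scene [211.05585949 108.69594011] [(173, array([ 506.8, -237.5])), (175, array([ 508.1, -234.7])), (177, array([ 509.5, -232. ]))]
[ 510.69808336 -225.95501895  180.17587278] [ 0.402029   -0.42208303  0.67294974  0.22831448]
```

```bash
python3 - <<'E'
from h import *
C={};U={}
for n,(a,b) in(("top",(379,194)),("scene",(212,111))):
    c=optics.capture(n); g=c["image"].min(2)
    if n=="scene": print(g[b-5:b+7,a-7:a+8])
    m=(g>120).astype(np.uint8); k,lab,s,ce=cv2.connectedComponentsWithStats(m); i=lab[b,a]; print(n,ce[i],s[i]); U[n]=ce[i]; C[n]=c
r=least_squares(lambda q:np.r_[proj(C["top"],q)[0]-U["top"],proj(C["scene"],q)[0]-U["scene"]],[511,-226,175]); print(r.x,r.fun)
for x in (510.9,511.5): print(proj(C["scene"],[x,-226.6,175]), proj(C["scene"],[x,-226.6,181]))
E
```

```text
top [379.29411765 193.5       ] [376 191   7   6  34]
[[116 152 179 179 180 180 182 181 183 178 162 161 156 155 126]
 [175 181 178 180 180 183 164 162 159 153 103  88  70  51  41]
 [181 177 162 163 154 150 102  89  70  49  30  28  24   9   6]
 [156 153 101  90  78  91 108 109  85  46  27  14  18  17  12]
 [ 67  50  31  51 116 167 186 192 173 104  51  24  20  16  16]
 [ 18  12  26  68 163 217 222 221 218 142  67  29  18  14  24]
 [ 14  21  33  55 126 192 201 203 191 109  52  25  11  20  15]
 [ 18  14  19  36  57  97 106 107  78  55  35  19  10  17  16]
 [ 19  13  22  24  30  41  45  42  39  23  28  18  15  21  11]
 [ 23  14  17  25  28  27  30  30  31  29  25  24   9   6  15]
 [ 16  22  13  22  30  29  31  32  29  33  26  22  22  22  20]
 [ 21  18  15  23  23  25  30  29  29  29  22  16  17  14  19]]
scene [211.33333333 111.06666667] [209 110   6   3  15]
[ 511.43904786 -227.02051292  173.69686875] [ 0.0342673  -0.0359518   0.05716586  0.01935986]
[[211.64310966 110.64614502]] [[211.50721844 108.52857996]]
[[211.42162655 110.71944667]] [[211.28495214 108.60170459]]
```

```bash
python3 -m inch '[[0,0,0,0],[0,0,0,0]]'; python3 -c "
from station import env
print(env.sign_off())"
```

```text
t: 44.82
tcp_pos: [497.8, 23.5, 326.7]
orientation: [-177.7, 0.4, -0.1]
force: [1.7, -0.3, 0.7]
finger_gap: 0.602
the job is handed in; nothing more can be done
None
```

I placed the adapter in the stage recess, then the orange dish, the magnet ring and the light-shield cap. Each was let go before the next went on. I handed the job in at about 45 s of the 104 s allowed; the hand-in gives no verdict.

**Final checks:**
- **Cap:** the knob top, triangulated from both cameras, is at (511.4, -227.0, 173.7) mm. A fully seated stack would put it at 175 mm, and the stage centre is about (511, -226.8), so it is within calibration error.
- **Level:** the arm's tilt wandered by up to about 2.3° over the run, but each part was set down within about 2° (0.035 rad) of the tilt it was gripped at. I did not measure the parts' final tilt from the images.
- **Blue dish:** it is still at about (621, 94) mm, unmoved.
- **Gripper:** it is open and clear of everything.

**Disagreements:**
- The scene camera's outline fits of the ring and cap are off in y: -223.8 and -222.5 mm, against about -226.8 for the top camera and the gripper. If that were a height error it would be about 1 to 3 mm. I put it down to black-on-black outlines, because the knob triangulation and the contact heights point to full seating.
- The networks sometimes missed the ring, the orange dish and the blue dish in the top view. I confirmed the orange dish by colour instead, and both cameras fit a centre height of 139 mm, which is the seated height.

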